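Turn a tray of bushes over by capping it with an empty tray

ROBOT

A 7-joint arm with a two-finger parallel gripper is mounted at the origin on the work surface. World frame = base frame: x ahead of the robot, y to its left, z up, the work surface at z = 0. Lengths are in m, angles in rad, forces in N, time in s.
With the tool pointing down it reaches from about 0.4 to 0.875 m from the base axis. Payload 6.5 kg.
Tool frame: the origin (TCP) lies on the centre line of the jaws, within the pads' length; the fingertips stand finger_overhang ahead of it and the grasp point (between the pads) lies 3 mm ahead of it (finger_overhang is the distance from the TCP to the fingertips, in m); z points along the fingers, x is the direction in which the jaws open and shut, and the axes are right-handed (so a half turn about z gives the same grasp; the last joint's range is limited). The gripper opens to 85 mm and grips with 20 to 120 N. Pads are 22 mm wide; open, the fingers measure 114 mm over their backs; the gripper's body (76 mm by 85 mm) begins 54 mm behind the grasp point. The pads swing forward as they close: fully open they stand 13 mm farther back than shut.
Start: joints at [-1.31, 0.536, -0.004, 1.538, 0.003, 1.067, -0.071], TCP at [0.209, 0.616, 0.253] pointing down, gripper open.
Joint ranges: [-2.7, 2.7], [-0.37, 2.16], [-1.27, 1.26], [0.24, 2.4], [-1.31, 4.45], [0.19, 1.91], [-2.76, 2.76]. Speed limits (rad/s): [2.39, 2.39, 3.14, 3.14, 3.14, 3.14, 3.14].

INTERFACE

Orientations are given as a rotation vector (axis times angle).
In Python, from workcell import read_state, read_camera, finish_job, finger_overhang gives the robot as it stands.
- The arm moves only by the tool apply_moves, never from a script. Its argument "deltas" is a list of rows, each a list of 7 numbers: the shift along the tool's x, y, z in m, then the turn, a rotation vector about the tool's x, y, z in rad, then the finger opening in m, from 0 to 0.0854. In form: [[x, y, z, wx, wy, wz, grip], ...]. A call has exactly 8 rows; each row is the pose to reach, as a shift and turn from the pose commanded when the call began, along the tool's axes at that moment; what a row does not reach only later rows make up. A row lasts 1/10 s, in which the tool goes at most 50 mm and 8.59 degrees, less where a joint would pass 70% of its speed; a pose out of reach is approached as far as the arm can. A call with a gripper value outside its range is refused whole. The fingers move at their own pace and stop on an object; the grip force is fixed at half the most. Time passes only in rows, so rows that repeat a pose let the fingers close, or fill a call up. It gives the time, the measured TCP pose, the force and the opening at its end, in the units of the state.
- read_state(): the state, without advancing time (a new reading comes with each control period).
- read_camera(name): name is "scene" or "top" or "wrist"; returns a dict with "image" (480x640x3 uint8, red, green, blue), "fx", "fy", "cx", "cy" (pixels), "k1" (the pictures are not rectified: a ray, as slopes to the right and down, at radius r is drawn at 1 + k1 r^2 times it, then the intrinsics apply), "R" (3x3) and "t" (3): a world point X has camera coordinates R X + t; the wrist camera has in their place "mount" (4x4, takes a point from camera to tool coordinates, whose origin is the TCP and whose axes are the tool frame's). Camera axes: x right, y down, z forward; pixel columns grow to the right and rows downward; lengths in m; the calibration is good to about 2 mm. A picture is of the moment at which its call begins: read the wrist's pose just before it. There is no depth.
- finish_job(): hands the job in, once; it reports no verdict.
The state is a dict: "time": time; "joint_pos": joint angles; "dq": joint speeds; "effort": joint torques, N m; "tcp_pos": TCP position; "ee_rot": TCP orientation; "contact_force": force on the tool from outside, world axes, zero at the start; "ft_torque": the same for the moment, N m; "opening": opening from 0.0 (shut) to 1.0 (fully open).
Only numpy, scipy, OpenCV 4.12 (cv2) and the standard library are available. Lean on these libraries where they do the work, as an engineer would, in place of code of your own. Each camera call takes 0.05 s, during which the arm holds its last target. There are 200 camera calls.

TASK

The three steel bushes stand flange down in the deep tray; turn them all over at once. Cap the deep tray with the empty shallow tray that lies upside down beside it, turn the capped pair over together until the shallow tray lies flat underneath, then lift the deep tray off and put it down flat on the mat, well clear of the shallow tray, so that all three bushes stand flange up in the shallow tray. Leave everything else on the bench where it is.

Things in the scene. Friction and masses are not known exactly. Their poses are not given: they have to be found in the camera images.
- deep_mid (a point): Deep blue tray, 48 mm wide (own x), 134 long (own y), 40 high; point: its centre, 20 above its underside. Own z: floor to open top, up at the start. Floor 4, walls 3 thick; low dividers make three pockets in a row, a bush in each, all below the rim. A half turn about z looks the same. A tray or the pair can be held across its width (own x) from above.
- shallow_mid (a point): Empty shallow blue tray, 60 mm wide (own x), 146 long (own y), 22 high; point: its centre, 11 from rim and from its floor's outer face. It starts upside down on the mat. Own z: rim to floor, so up at the start and down once it stands open side up. Floor 4, walls 3 thick, inside 54 by 140, 18 deep. A half turn about z looks the same.
- shallow_in (a point): Centre of the shallow tray's inner floor (7 mm from its centre point along its own z; same axes). As a cap it fits over the deep tray with 3 mm play all round, and this point then rests level with the deep tray's rim, 20 mm from the deep tray's centre; the walls overlap by 18 mm. The capped pair is 44 mm high, 60 by 146 mm over the cap, 0.4 to 0.6 kg.
- bush0_mid (a point): Steel flanged bush in pocket 1 of the deep tray (counted along the tray's own y): flange 36 mm across and 6 mm thick, body 26 mm across, 32 mm high in all; this point is its centre, 16 mm from each end. Own z points from the flange to the small end: up at the start (flange down), down once turned over (flange up).
- bush1_mid (a point): Steel flanged bush in pocket 2 of the deep tray (counted along the tray's own y): flange 36 mm across and 6 mm thick, body 26 mm across, 32 mm high in all; this point is its centre, 16 mm from each end. Own z points from the flange to the small end: up at the start (flange down), down once turned over (flange up).
- bush2_mid (a point): Steel flanged bush in pocket 3 of the deep tray (counted along the tray's own y): flange 36 mm across and 6 mm thick, body 26 mm across, 32 mm high in all; this point is its centre, 16 mm from each end. Own z points from the flange to the small end: up at the start (flange down), down once turned over (flange up).
- mat: Black rubber bench mat fixed to the table, 460 by 660 mm, 4 mm thick, under both trays; origin at the centre of its underside, on the table top at z = 0. Its top is very grippy: a tray pair pushed sideways near its top tips over its far lower edge instead of sliding (friction about 0.9 to 1.3).
- canister_a: Bystander, to be left where it is: steel canister at the far middle; 60 mm across, 120 mm high, upright, origin under its centre.
- canister_b: Bystander, to be left where it is: steel canister at the far left; 60 mm across, 120 mm high, upright, origin under its centre.
- canister_c: Bystander, to be left where it is: steel canister at the far right; 60 mm across, 120 mm high, upright, origin under its centre.
- collar: Bystander, to be left where it is: steel collar 38 mm across, 14 mm high, on the mat between the two trays on the robot's side; origin under its centre.
- wrench: Bystander, to be left where it is: wrench; a hand tool lying on the table, origin under its middle.
- screwdriver: Bystander, to be left where it is: screwdriver; a hand tool lying on the table, origin under its middle.
- end_plug: Bystander, to be left where it is: end plug; 42 mm across, 12 mm high, origin under its centre.
- oil_jar: Bystander, to be left where it is: jar; 60 mm across, 90 mm high, origin under its centre.
Things that resemble listed ones, but are neither listed nor needed, are in the scene too. Leave any orange look-alike of the part that bears bush2_mid alone.

How it is judged:
By the outcome, as a careful person would: the job done as asked, in the order asked, and still so for the second after the job is handed in, with the robot touching nothing.
It also fails if it takes over 72 s, if anything falls off the work surface, if the arm or the gripper's body presses on something with over 40 N, if the wrist force passes 120 N, or if a joint passes its speed limit or range.

## Working session

There is one attempt and no reset: what is moved stays moved. The work goes in short steps, Python scripts to look and compute and a tool call to move; the robot and the scene stay as the last step left them, time stands still between calls to the robot, and variables do not carry over. Pictures are saved under pics/ and viewed, about 8 in all and at most 12, crops included, and the job is handed in when it is done.

Besides the shell and the picture viewer there is one more tool, called as a command line: name --pt "numbers of a row" for each row, then --argument value for the rest. apply_moves: Moves the arm, as the interface text tells. Its arguments: {"type":"object","properties":{"deltas":{"type":"array"}},"required":["deltas"]}

```bash
mkdir -p pics; python3 - <<'E'
from workcell import *
import cv2,numpy as np
s=read_state()
for k,v in s.items(): print(k,np.round(v,4))
print(finger_overhang)
for n in("scene","top","wrist"):
    c=read_camera(n); cv2.imwrite(f"pics/{n}0.png",c["image"][:,:,::-1])
    print(n,{k:(np.round(v,4).tolist()) for k,v in c.items() if k!="image"})
E
```

```text
time 0.0
joint_pos [-1.3102  0.5372 -0.0044  1.5389  0.0026  1.0673 -0.0712]
dq [ 0.0011 -0.0012  0.0003 -0.0003 -0.0001  0.0007 -0.0019]
effort [ 7.00000e-04 -5.83415e+01  1.04890e+00 -2.59096e+01  1.23000e-02
  9.80000e-03 -0.00000e+00]
tcp_pos [0.2085 0.615  0.2524]
ee_rot [ 2.5522e+00  1.8299e+00 -2.1000e-03]
contact_force [-0.8404  0.2897  0.2226]
ft_torque [ 0.0006  0.023  -0.0091]
opening 1.0032
0.022
scene {'fx': 540.1668, 'fy': 540.1668, 'cx': 321.8299, 'cy': 237.8068, 'k1': -0.0748, 'R': [[0.6644, 0.7474, 0.0025], [0.6306, -0.5588, -0.5387], [-0.4012, 0.3595, -0.8425]], 't': [-0.3535, -0.2929, 1.4634]}
top {'fx': 451.898, 'fy': 451.898, 'cx': 311.3268, 'cy': 233.2654, 'k1': -0.0117, 'R': [[0.0218, -0.9997, -0.0104], [-0.9943, -0.0206, -0.1048], [0.1045, 0.0127, -0.9944]], 't': [-0.0048, 0.53, 0.8982]}
wrist {'fx': 341.3358, 'fy': 341.3358, 'cx': 316.3149, 'cy': 241.5204, 'k1': 0.019, 'mount': [[1.0, -0.0001, 0.0002, 0.0004], [0.0, 0.9561, 0.2929, -0.0742], [-0.0002, -0.2929, 0.9561, -0.1202], [0.0, 0.0, 0.0, 1.0]]}
```

View pics/top0.png

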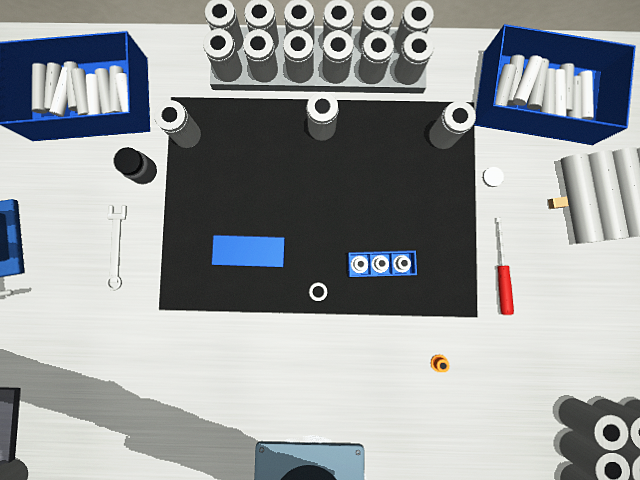

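View pics/scene0.png

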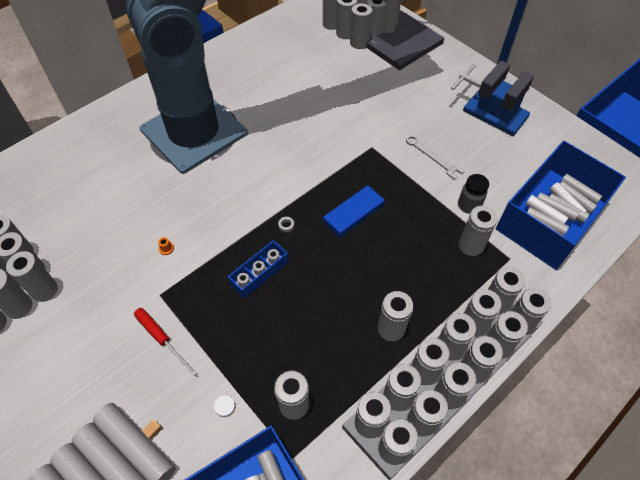

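The top view shows the shallow tray, a plain blue rectangle, at (248,251). The deep tray with three bushes is at (382,264), and the collar is at (318,292).

Things that could be mistaken for what I want:
- Blue bins at (75,85) and (560,85), and a blue vise at (5,240). All are bigger and off the mat.
- An orange bush at (440,363). This is the decoy.
- A white plug at (493,176).

By the description, the trays on the mat are the right ones.

```bash
cat > h.py <<'E'
from workcell import *
import cv2,numpy as np
from scipy.spatial.transform import Rotation as Ro
def cam(n):
    s=read_state(); c=read_camera(n)
    if n=="wrist":
        Rt=Ro.from_rotvec(s["ee_rot"]).as_matrix(); M=np.array(c["mount"])
        Rw=Rt@M[:3,:3]; o=Rt@M[:3,3]+s["tcp_pos"]
        c["R"]=Rw.T; c["t"]=-Rw.T@o
    return c
def KD(c): return np.array([[c["fx"],0,c["cx"]],[0,c["fy"],c["cy"]],[0,0,1.]]),np.array([c["k1"],0,0,0,0.])
def cast(c,px,z):
    K,D=KD(c); p=cv2.undistortPoints(np.float64(px).reshape(-1,1,2),K,D)[:,0]
    R=np.array(c["R"]); o=-R.T@np.array(c["t"]); d=np.c_[p,np.ones(len(p))]@R
    return (o+d*((z-o[2])/d[:,2])[:,None])
def proj(c,X):
    K,D=KD(c); return cv2.projectPoints(np.float64(X).reshape(-1,1,3),cv2.Rodrigues(np.array(c["R"]))[0],np.float64(c["t"]),K,D)[0][:,0]
def blue(im):
    h=cv2.cvtColor(im,cv2.COLOR_RGB2HSV); return cv2.inRange(h,(100,110,50),(125,255,255))
def trays(c,z,a0=400):
    m=blue(c["image"]); m=cv2.morphologyEx(m,cv2.MORPH_CLOSE,np.ones((3,3)))
    for k in cv2.findContours(m,cv2.RETR_EXTERNAL,cv2.CHAIN_APPROX_NONE)[0]:
        if cv2.contourArea(k)<a0: continue
        P=cast(c,k[:,0],z); r=cv2.minAreaRect(np.float32(P[:,:2]*1000))
        yield k,P,r
def save(c,n,crop=None,f=1):
    im=c["image"][:,:,::-1]
    if crop: im=im[crop[1]:crop[3],crop[0]:crop[2]]
    cv2.imwrite("pics/"+n,cv2.resize(im,None,fx=f,fy=f,interpolation=cv2.INTER_CUBIC))
E
python3 - <<'E'
from h import *
for n in("top","scene"):
  c=cam(n)
  for z in(.026,.044):
    for k,P,r in trays(c,z):
      if cv2.contourArea(k)<6000 and P[:,0].max()<.75: print(n,z,np.round(k[:,0].mean(0)),np.round(r[0],1),np.round(r[1],1),round(r[2],1))
c=cam("top")
print("collar",cast(c,[[318,292]],.018)); print("canA top",cast(c,[[322,103],[171,112],[460,115]],.12))
print("orange",cast(c,[[440,363]],.03)); print("mat",cast(c,[[172,98],[473,104],[160,310],[477,317]],.004))
print(cast(c,[[359,264],[381,264],[403,264]],.04))
save(c,"crop_top.png",(200,220,450,310),3)
E
```

```text
top 0.026 [382. 263.] [ 471.9 -138.5] [ 51.7 139.8] 2.9
top 0.026 [248. 251.] [491.9 136.1] [148.   62.5] 89.3
top 0.026 [ 10. 238.] [509.8 630.1] [159.7  46.2] 5.4
top 0.044 [382. 263.] [ 471.1 -135.9] [ 50.7 137.1] 2.9
top 0.044 [248. 251.] [490.7 133.4] [145.1  61.3] 89.3
top 0.044 [ 10. 238.] [508.3 617.7] [156.6  45.3] 5.4
scene 0.026 [258. 268.] [ 472.  -134.4] [ 69.1 146.2] 2.9
scene 0.026 [353. 210.] [497.8 132.4] [156.4  71.6] 89.1
scene 0.026 [499. 107.] [508.2 692. ] [158.6 180.5] 9.9
scene 0.026 [208.  26.] [-328.9  290.7] [ 67.2 167.9] 64.7
scene 0.026 [512.  31.] [322.1 993.6] [ 28.9 356.9] 26.0
scene 0.044 [258. 268.] [ 481.2 -139.4] [ 67.9 143.7] 2.9
scene 0.044 [353. 210.] [506.6 122.8] [153.7  70.4] 89.1
scene 0.044 [499. 107.] [516.8 672.9] [155.9 177.4] 9.9
scene 0.044 [208.  26.] [-306.   278.4] [ 66. 165.] 64.7
scene 0.044 [512.  31.] [333.8 969.3] [ 28.4 350.8] 26.0
collar [[ 0.41066074 -0.00964528  0.018     ]]
canA top [[ 0.76995302 -0.00955074  0.12      ]
 [ 0.74734214  0.27809252  0.12      ]
 [ 0.75126483 -0.27125458  0.12      ]]
orange [[ 0.27651408 -0.25419344  0.03      ]]
mat [[ 0.82300696  0.3173486   0.004     ]
 [ 0.82102921 -0.33696717  0.004     ]
 [ 0.36585383  0.31736962  0.004     ]
 [ 0.36630238 -0.33790661  0.004     ]]
[[ 0.4687096  -0.0906223   0.04      ]
 [ 0.46964517 -0.13469271  0.04      ]
 [ 0.47057687 -0.17874158  0.04      ]]
```

View pics/crop_top.png

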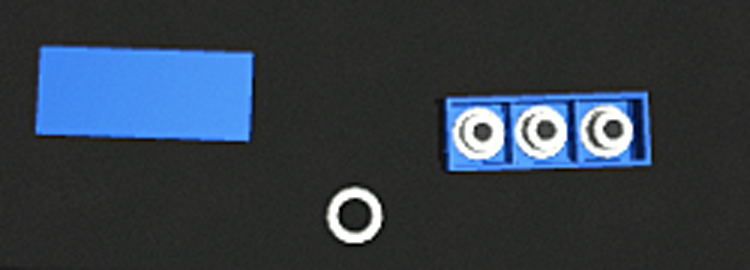

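The crop confirms it. The shallow tray is a plain slab at crop (145,93), the deep tray with three bushes is at (548,132), and the collar is at (355,215). I'll move above the shallow tray.

```bash
cat >> h.py <<'E'
def Rt(yaw,tilt=0): # tool x at yaw (deg), tool z down; tilt = turn about tool's y-line (world horizontal), top toward tool +x
    b=Ro.from_euler("z",yaw,degrees=True)*Ro.from_euler("x",180,degrees=True)
    return Ro.from_euler("z",yaw,degrees=True)*Ro.from_euler("y",tilt,degrees=True)*Ro.from_euler("x",180,degrees=True)
def delta(pos,yaw,tilt=0,s=None):
    s=s or read_state(); R=Ro.from_rotvec(s["ee_rot"])
    print("delta",np.round(R.inv().apply(np.array(pos)-s["tcp_pos"]),4).tolist(),np.round((R.inv()*Rt(yaw,tilt)).as_rotvec(),4).tolist(),"t",round(s["time"],2))
E
python3 -c "
from h import *
delta((.4915,.136,.20),-.7)"
```

```text
delta [-0.3632, 0.4218, 0.0532] [0.0004, 0.0004, 1.2563] t 0.3
```

apply_moves --pt "-0.363 0.422 0.053 0 0 1.256 0.085" --pt "-0.363 0.422 0.053 0 0 1.256 0.085" --pt "-0.363 0.422 0.053 0 0 1.256 0.085" --pt "-0.363 0.422 0.053 0 0 1.256 0.085" --pt "-0.363 0.422 0.053 0 0 1.256 0.085" --pt "-0.363 0.422 0.053 0 0 1.256 0.085" --pt "-0.363 0.422 0.053 0 0 1.256 0.085" --pt "-0.363 0.422 0.053 0 0 1.256 0.085"

```text
time: 1.1
tcp_pos: [0.412, 0.2711, 0.2155]
ee_rot: [-3.14, -0.06, -0.001]
contact_force: [1.0, 0.7, -0.3]
opening: 0.998
```

```bash
python3 -c "
from h import *
s=read_state();print(np.round(s['joint_pos'],3),s['tcp_pos'])
delta((.4915,.136,.20),-.7)"
```

```text
[-0.962  0.331  0.35   1.998 -0.151  0.836 -0.49 ] [0.41195457 0.27108858 0.21553367]
delta [0.0743, 0.138, 0.0155] [-0.0007, -0.0006, 0.0504] t 1.1
```

apply_moves --pt "0.074 0.138 0.015 0 0 0.05 0.085" --pt "0.074 0.138 0.015 0 0 0.05 0.085" --pt "0.074 0.138 0.015 0 0 0.05 0.085" --pt "0.074 0.138 0.015 0 0 0.05 0.085" --pt "0.074 0.138 0.015 0 0 0.05 0.085" --pt "0.074 0.138 0.015 0 0 0.05 0.085" --pt "0.074 0.138 0.015 0 0 0.05 0.085" --pt "0.074 0.138 0.015 0 0 0.05 0.085"

```text
time: 1.9
tcp_pos: [0.4906, 0.1398, 0.2005]
ee_rot: [-3.141, 0.005, 0.0]
contact_force: [0.1, -0.2, -0.9]
opening: 0.995
```

```bash
python3 -c "
from h import *
s=read_state();print(np.round(s['joint_pos'],3),s['tcp_pos'],s['ee_rot'])
c=cam('wrist');save(c,'w1.png')
for z in(.026,.044):
  for k,P,r in trays(c,z): print(z,np.round(k[:,0].mean(0)),np.round(r[0],1),np.round(r[1],1),round(r[2],1))
delta((.4915,.136,.033),-.7)"
```

```text
[-0.685  0.388  0.398  1.971 -0.203  0.82  -0.178] [0.49062186 0.13980593 0.20046357] [-3.14097760e+00  4.93534914e-03  2.24417317e-04]
0.026 [317. 222.] [491.7 136.2] [146.2  60.8] 89.4
0.044 [317. 222.] [491.7 141. ] [137.2  57.1] 89.4
delta [0.0008, 0.0036, 0.1675] [-0.0004, 0.0001, 0.0087] t 1.95
```

View pics/w1.png

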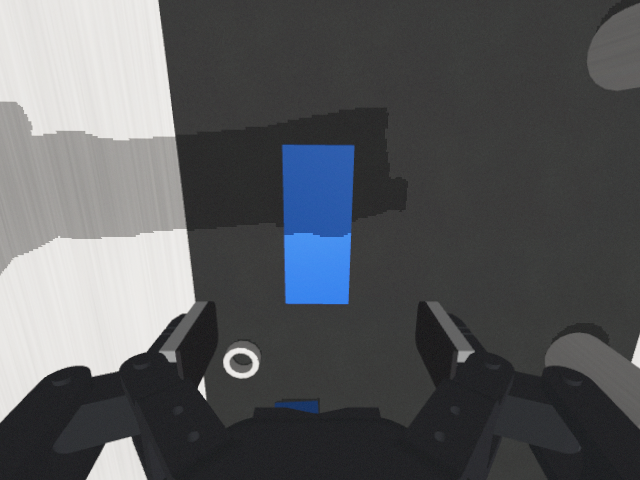

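The wrist view shows the shallow tray centred at px (317,222). It measures 146.2 x 60.8 mm, which fits the given size. I'll descend and grip.

apply_moves --pt "0.001 0.0035 0.05 0 0 0.009 0.085" --pt "0.001 0.0035 0.1 0 0 0.009 0.085" --pt "0.001 0.0035 0.135 0 0 0.009 0.085" --pt "0.001 0.0035 0.155 0 0 0.009 0.085" --pt "0.001 0.0035 0.165 0 0 0.009 0.085" --pt "0.001 0.0035 0.1675 0 0 0.009 0.085" --pt "0.001 0.0035 0.1675 0 0 0.009 0.085" --pt "0.001 0.0035 0.1675 0 0 0.009 0.085"

```text
time: 2.75
tcp_pos: [0.4931, 0.1351, 0.0341]
ee_rot: [-3.141, 0.023, -0.003]
contact_force: [-0.3, -0.2, -0.4]
opening: 0.994
```

apply_moves --pt "0 0 0 0 0 0 0.04" --pt "0 0 0 0 0 0 0.04" --pt "0 0 0 0 0 0 0.04" --pt "0 0 0 0 0 0 0.04" --pt "0 0 0 0 0 0 0.04" --pt "0 0 -0.01 0 0 0 0.04" --pt "0 0 -0.05 0 0 0 0.04" --pt "0 0 -0.1 0 0 0 0.04"

```text
time: 3.55
tcp_pos: [0.4906, 0.1341, 0.1331]
ee_rot: [3.14, -0.024, -0.006]
contact_force: [1.2, 0.6, -1.6]
opening: 0.683
```

```bash
python3 -c "
from h import *
s=read_state();print(s['opening'],s['tcp_pos'],s['ee_rot'],s['contact_force'])
delta((.472,-.136,.19),2.9)"
```

```text
0.6834233530435847 [0.49064117 0.13410831 0.13312745] [ 3.13980864 -0.0238117  -0.00572664] [ 1.18508959  0.59212062 -1.64319222]
delta [-0.0147, 0.2705, -0.0564] [0.0016, 0.0037, -0.0658] t 3.55
```

apply_moves --pt "-0.015 0.05 -0.03 0 0 -0.066 0.04" --pt "-0.015 0.09 -0.05 0 0 -0.066 0.04" --pt "-0.015 0.13 -0.05 0 0 -0.066 0.04" --pt "-0.015 0.17 -0.05 0 0 -0.066 0.04" --pt "-0.015 0.21 -0.05 0 0 -0.066 0.04" --pt "-0.015 0.25 -0.04 0 0 -0.066 0.04" --pt "-0.015 0.271 -0.03 0 0 -0.066 0.04" --pt "-0.015 0.272 -0.02 0 0 -0.066 0.04"

```text
time: 4.35
tcp_pos: [0.4726, -0.1409, 0.1533]
ee_rot: [3.139, 0.071, 0.002]
contact_force: [0.3, 0.3, -1.8]
opening: 0.682
```

```bash
python3 - <<'E'
from h import *
s=read_state();print(s['opening'],s['tcp_pos'],s['ee_rot'],s['contact_force'])
c=cam('wrist');save(c,'w2.png')
z=s['tcp_pos'][2]
for dz in(-.008,-.006):
  for k,P,r in trays(c,z+dz,2000): print(dz,np.round(k[:,0].mean(0)),np.round(r[0],1),np.round(r[1],1),round(r[2],1),np.round(P[:,1].max(),4),np.round(P[:,1].min(),4))
delta((.4714,-.138,.08),2.9)
E
```

```text
0.6824871401380803 [ 0.47259875 -0.14090485  0.15331125] [3.13892205e+00 7.08973277e-02 1.75488058e-03] [ 0.25426586  0.2763836  -1.83007561]
-0.008 [316. 274.] [ 472.6 -128.7] [ 60.3 123.3] 2.7 -0.0659 -0.1915
-0.006 [316. 274.] [ 472.5 -127.7] [ 59.4 121.4] 2.7 -0.0659 -0.1896
delta [-0.0003, -0.0004, 0.0716] [0.0001, 0.0017, -0.0028] t 4.4
```

View pics/w2.png

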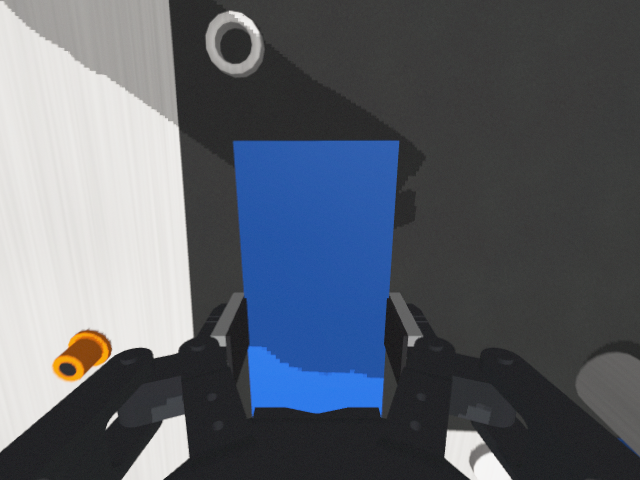

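The wrist view shows the cap held centred, at px (316,274), and level with the jaws. I'll lower it onto the deep tray.

apply_moves --pt "-0.001 0 0.04 0 0 -0.002 0.04" --pt "-0.001 0 0.06 0 0 -0.002 0.04" --pt "-0.001 0 0.07 0 0 -0.002 0.04" --pt "-0.001 0 0.074 0 0 -0.002 0.04" --pt "-0.001 0 0.078 0 0 -0.002 0.04" --pt "-0.001 0 0.082 0 0 -0.002 0.04" --pt "-0.001 0 0.086 0 0 -0.002 0.04" --pt "-0.001 0 0.088 0 0 -0.002 0.04"

```text
time: 5.2
tcp_pos: [0.4723, -0.1371, 0.0649]
ee_rot: [3.14, 0.083, 0.001]
contact_force: [0.2, 0.4, -1.3]
opening: 0.681
```

```bash
python3 -c "
from h import *
s=read_state();print(s['tcp_pos'],s['contact_force'],s['ft_torque'])
delta((.4714,-.1385,.056),2.9)"
```

```text
[ 0.47232646 -0.13711604  0.06494225] [ 0.23714342  0.43577954 -1.33943006] [ 0.01242871  0.02565535 -0.03146975]
delta [-0.001, 0.0013, 0.0089] [0.0, -0.0005, 0.0025] t 5.2
```

apply_moves --pt "-0.0005 0.0005 0.003 0 0 0 0.04" --pt "-0.0005 0.0005 0.006 0 0 0 0.04" --pt "-0.0005 0.0005 0.008 0 0 0 0.04" --pt "-0.0005 0.0005 0.009 0 0 0 0.04" --pt "-0.0005 0.0005 0.009 0 0 0 0.04" --pt "-0.0005 0.0005 0.009 0 0 0 0.085" --pt "-0.0005 0.0005 0.009 0 0 0 0.085" --pt "-0.0005 0.0005 0.009 0 0 0 0.085"

```text
time: 6.0
tcp_pos: [0.4718, -0.1377, 0.0559]
ee_rot: [3.14, 0.083, 0.0]
contact_force: [0.1, 0.2, 0.5]
opening: 0.991
```

apply_moves --pt "0 0 0 0 0 0 0.085" --pt "0 0 -0.03 0 0 0 0.085" --pt "0 0 -0.08 0 0 0 0.085" --pt "0 0 -0.12 0 0 0 0.0" --pt "-0.05 0 -0.12 0 0 0 0.0" --pt "-0.09 0 -0.12 0 0 0 0.0" --pt "-0.09 0 -0.12 0 0 0 0.0" --pt "-0.09 0 -0.12 0 0 0 0.0"

```text
time: 6.8
tcp_pos: [0.3816, -0.1424, 0.1761]
ee_rot: [-3.14, -0.082, -0.001]
contact_force: [0.3, -1.0, 0.3]
opening: 0.138
```

```bash
python3 -c "
from h import *
s=read_state();print(s['opening'],s['tcp_pos'],s['ee_rot'],s['joint_pos'])
c=cam('top')
for k,P,r in trays(c,.048,1000):
  if abs(P[:,1].mean())<.25: print('top',np.round(r[0],1),np.round(r[1],1),round(r[2],1))
c=cam('wrist')
for k,P,r in trays(c,.048,1000): print(np.round(k[:,0].mean(0)),np.round(r[0],1),np.round(r[1],1),round(r[2],1))
c2=cam('scene');im=np.hstack([c['image'],c2['image']]);save(dict(image=im),'c3.png',None,.625)"
```

```text
0.13788882655406806 [ 0.38161918 -0.14238137  0.17612197] [-3.14012816e+00 -8.22892434e-02 -1.42182907e-03] [-0.17238246  0.26831985  0.48355604  2.23551862 -0.19928176  0.67628592
  0.50486615]
top [ 472.2 -135.6] [ 62.4 148.6] 3.1
[432. 228.] [ 469.8 -136.8] [ 65.3 146. ] 3.1
```

View pics/c3.png

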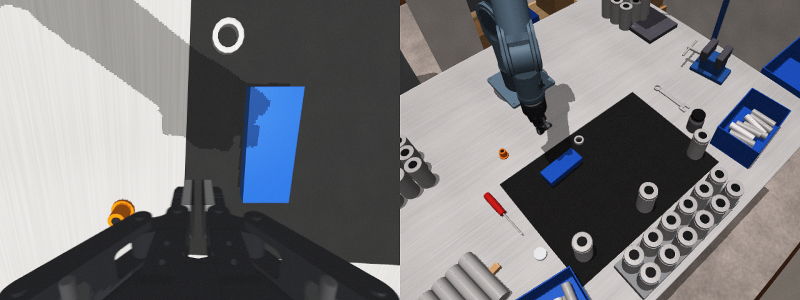

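The cap sits level on the deep tray, centred at about (0.472, -0.1365), and the collar and orange decoy haven't moved. Next I'll put the shut fingers at the near side, high up, and tip the pair in +x.

```bash
python3 -c "
from h import *
delta((.405,-.137,.062),3)"
```

```text
delta [0.0219, -0.0044, 0.1141] [0.0007, -0.0012, 0.0015] t 6.95
```

apply_moves --pt "0.022 -0.0044 0.04 0 0 0 0.0" --pt "0.022 -0.0044 0.08 0 0 0 0.0" --pt "0.022 -0.0044 0.105 0 0 0 0.0" --pt "0.022 -0.0044 0.114 0 0 0 0.0" --pt "0.026 -0.0044 0.114 0 0 0 0.0" --pt "0.032 -0.0044 0.114 0 0 0 0.0" --pt "0.037 -0.0044 0.114 0 0 0 0.0" --pt "0.042 -0.0044 0.114 0 0 0 0.0"

```text
time: 7.75
tcp_pos: [0.4251, -0.1359, 0.063]
ee_rot: [3.14, 0.084, 0.004]
contact_force: [-0.0, -0.0, 0.4]
opening: -0.001
```

apply_moves --pt "0.003 0 0 0 0 0 0.0" --pt "0.006 0 0 0 0 0 0.0" --pt "0.009 0 0 0 0 0 0.0" --pt "0.012 0 0 0 0 0 0.0" --pt "0.015 0 0 0 0 0 0.0" --pt "0.018 0 0 0 0 0 0.0" --pt "0.021 0 0 0 0 0 0.0" --pt "0.021 0 0 0 0 0 0.0"

```text
time: 8.55
tcp_pos: [0.433, -0.1352, 0.0614]
ee_rot: [-3.135, -0.077, 0.032]
contact_force: [-31.2, -2.6, 40.9]
opening: -0.001
```

```bash
python3 -c "
from h import *
s=read_state();print(s['opening'],s['tcp_pos'],s['ee_rot'],s['contact_force'])
c=cam('wrist');c2=cam('scene')
a=c['image'];b=cv2.resize(c2['image'][190:370,180:420],(640,480))
save(dict(image=np.hstack([a,b])),'c4.png',None,.625)"
```

```text
-0.0010509203972550061 [ 0.4329504  -0.13515895  0.0614053 ] [-3.13500049 -0.07654526  0.03151577] [-31.17628514  -2.55969417  40.91206818]
```

View pics/c4.png

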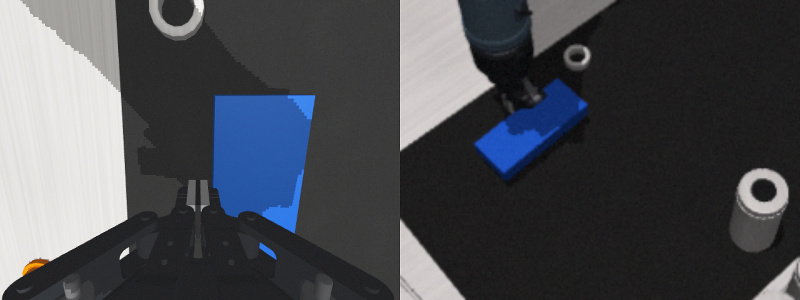

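The tool isn't tipping the pair. The force is 31 N in x and 41 N up, because finger friction holds the near face down. The pair at px (270,160) is still flat. I'll back off, then drive the fingers up and forward on an arc about the far lower edge.

apply_moves --pt "-0.014 0 0 0 0 0 0.0" --pt "-0.014 0 0 0 0 0 0.0" --pt "-0.008 0 -0.0055 0 0 0 0.0" --pt "-0.0035 0 -0.0105 0 0 0 0.0" --pt "0.0015 0 -0.015 0 0 0 0.0" --pt "0.007 0 -0.019 0 0 0 0.0" --pt "0.013 0 -0.022 0 0 0 0.0" --pt "0.013 0 -0.022 0 0 0 0.0"

```text
time: 9.45
tcp_pos: [0.4591, -0.1339, 0.0846]
ee_rot: [3.14, 0.085, 0.003]
contact_force: [-3.1, 0.6, 4.8]
opening: 0.003
```

```bash
python3 -c "
from h import *
s=read_state();print(s['opening'],s['tcp_pos'],s['ee_rot'],s['contact_force'])
c=cam('wrist');c2=cam('scene')
for k,P,r in trays(c2,.048,1000):
  if abs(P[:,1].mean())<.25: print('scene',np.round(r[0],1),np.round(r[1],1),round(r[2],1))
a=c['image'];b=cv2.resize(c2['image'][190:370,180:420],(640,480))
save(dict(image=np.hstack([a,b])),'c5.png',None,.625)"
```

```text
0.0026643972791957913 [ 0.45906471 -0.13388501  0.08461227] [3.14024002e+00 8.45997430e-02 2.84245781e-03] [-3.05901513  0.56954326  4.83578845]
scene [ 493.1 -134.8] [ 70.1 156.4] 2.5
```

View pics/c5.png

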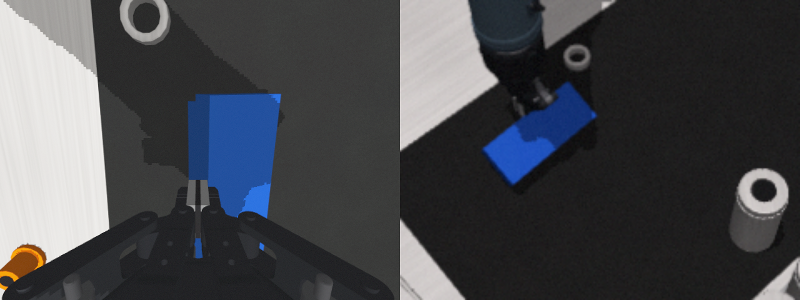

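Now it tips: the cap's near wall shows at px (198,145) of the half-scale view, and the force is low. I'll carry on along the arc.

apply_moves --pt "0.0065 0 -0.003 0 0 0 0.0" --pt "0.013 0 -0.005 0 0 0 0.0" --pt "0.017 0 -0.006 0 0 0 0.0" --pt "0.021 0 -0.0065 0 0 0 0.0" --pt "0.025 0 -0.007 0 0 0 0.0" --pt "0.029 0 -0.007 0 0 0 0.0" --pt "0.033 0 -0.007 0 0 0 0.0" --pt "0.035 0 -0.007 0 0 0 0.0"

```text
time: 10.35
tcp_pos: [0.4929, -0.1321, 0.0909]
ee_rot: [3.14, 0.084, 0.0]
contact_force: [-0.6, -0.6, -0.3]
opening: 0.001
```

apply_moves --pt "0 0 0 0 0 0 0.0" --pt "-0.02 0 -0.02 0 0 0 0.0" --pt "-0.06 0 -0.06 0 0 0 0.0" --pt "-0.08 0 -0.08 0 0 0 0.0" --pt "-0.08 0 -0.08 0 0 0 0.0" --pt "-0.08 0 -0.08 0 0 0 0.0" --pt "-0.08 0 -0.08 0 0 0 0.0" --pt "-0.08 0 -0.08 0 0 0 0.0"

```text
time: 11.15
tcp_pos: [0.4129, -0.1362, 0.1701]
ee_rot: [3.14, 0.084, -0.002]
contact_force: [-0.1, -0.5, 0.0]
opening: -0.001
```

```bash
python3 -c "
from h import *
s=read_state();print(s['opening'],s['tcp_pos'],s['ee_rot'],s['contact_force'])
c=cam('wrist');c2=cam('scene');c3=cam('top')
for c_,n in((c2,'scene'),(c3,'top'),(c,'wrist')):
 for k,P,r in trays(c_,.064,1000):
  if abs(P[:,1].mean())<.25: print(n,np.round(r[0],1),np.round(r[1],1),round(r[2],1),np.round([P[:,0].min(),P[:,0].max()],4))
a=c['image'];b=cv2.resize(c2['image'][190:370,180:420],(640,480))
save(dict(image=np.hstack([a,b])),'c6.png',None,.625)"
```

```text
-0.0005530734580814938 [ 0.412905   -0.13621153  0.17014495] [ 3.14017895e+00  8.44675102e-02 -1.67516212e-03] [-0.12427018 -0.45103726  0.04982343]
scene [ 531.6 -138.9] [ 71.8 160.7] 2.9 [0.494  0.5711]
top [ 514.4 -132.7] [ 54.4 148.6] 3.0 [0.4849 0.5449]
wrist [ 509.4 -134.2] [ 63.  146.9] 2.8 [0.4747 0.5444]
```

View pics/c6.png

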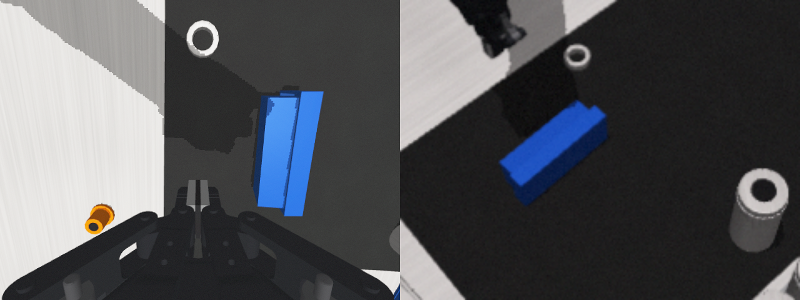

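The pair lies on its long side and is still together. The cap is at +x, with its floor at x ≈ 0.541, and the deep tray's floor is near 0.497. I'll tip it again the same way.

apply_moves --pt "0.03 0 0.04 0 0 0 0.0" --pt "0.045 0 0.07 0 0 0 0.0" --pt "0.05 0 0.095 0 0 0 0.0" --pt "0.052 0 0.103 0 0 0 0.0" --pt "0.057 0 0.103 0 0 0 0.0" --pt "0.062 0 0.103 0 0 0 0.0" --pt "0.067 0 0.103 0 0 0 0.0" --pt "0.067 0 0.103 0 0 0 0.0"

```text
time: 12.1
tcp_pos: [0.4811, -0.1329, 0.069]
ee_rot: [3.14, 0.084, 0.005]
contact_force: [0.1, -0.9, 0.9]
opening: 0.001
```

apply_moves --pt "0.003 0 0 0 0 0 0.0" --pt "0.008 0 -0.0035 0 0 0 0.0" --pt "0.012 0 -0.0075 0 0 0 0.0" --pt "0.016 0 -0.0105 0 0 0 0.0" --pt "0.021 0 -0.0135 0 0 0 0.0" --pt "0.026 0 -0.0155 0 0 0 0.0" --pt "0.03 0 -0.017 0 0 0 0.0" --pt "0.03 0 -0.017 0 0 0 0.0"

```text
time: 12.9
tcp_pos: [0.5107, -0.1313, 0.0853]
ee_rot: [3.14, 0.084, 0.003]
contact_force: [-1.2, -0.6, 2.1]
opening: 0.001
```

```bash
python3 -c "
from h import *
s=read_state();print(s['opening'],s['tcp_pos'],s['ee_rot'],s['contact_force'])
c=cam('wrist');c2=cam('scene');c3=cam('top')
for c_,n in((c2,'scene'),(c3,'top'),(c,'wrist')):
 for k,P,r in trays(c_,.064,1000):
  if abs(P[:,1].mean())<.25: print(n,np.round(r[0],1),np.round(r[1],1),round(r[2],1),np.round([P[:,0].min(),P[:,0].max()],4))
a=c['image'];b=cv2.resize(c2['image'][190:370,180:420],(640,480))
save(dict(image=np.hstack([a,b])),'c7.png',None,.625)"
```

```text
0.0008683284140821875 [ 0.51070753 -0.13128785  0.08528644] [3.13998336e+00 8.39441390e-02 3.04708212e-03] [-1.15411676 -0.63939526  2.05890745]
scene [ 544.3 -138.8] [ 52.5 159.6] 2.8 [0.5158 0.5734]
wrist [ 531.7 -105.6] [60.7 92.3] 2.9 [0.4993 0.5642]
```

apply_moves --pt "0.004 0 -0.001 0 0 0 0.0" --pt "0.008 0 -0.002 0 0 0 0.0" --pt "0.012 0 -0.0025 0 0 0 0.0" --pt "0.016 0 -0.003 0 0 0 0.0" --pt "0.02 0 -0.003 0 0 0 0.0" --pt "0.024 0 -0.003 0 0 0 0.0" --pt "0.028 0 -0.003 0 0 0 0.0" --pt "0.03 0 -0.003 0 0 0 0.0"

```text
time: 13.85
tcp_pos: [0.5398, -0.1296, 0.0878]
ee_rot: [3.14, 0.084, 0.0]
contact_force: [0.0, -0.2, 0.1]
opening: -0.002
```

apply_moves --pt "0 0 0 0 0 0 0.0" --pt "-0.02 0 -0.02 0 0 0 0.0" --pt "-0.06 0 -0.06 0 0 0 0.0" --pt "-0.06 0 -0.1 0 0 0 0.085" --pt "-0.06 0 -0.12 0 0 0 0.085" --pt "-0.06 0 -0.12 0 0 0 0.085" --pt "-0.06 0 -0.12 0 0 0 0.085" --pt "-0.06 0 -0.12 0 0 0 0.085"

```text
time: 14.65
tcp_pos: [0.4787, -0.1326, 0.2068]
ee_rot: [-3.14, -0.084, 0.003]
contact_force: [0.6, 0.6, -0.2]
opening: 0.847
```

```bash
python3 -c "
from h import *
s=read_state();print(s['opening'],s['tcp_pos'],s['ee_rot'],s['contact_force'])
c=cam('wrist');c2=cam('scene');c3=cam('top')
for c_,n in((c2,'scene'),(c3,'top'),(c,'wrist')):
 for k,P,r in trays(c_,.026,1000):
  if abs(P[:,1].mean())<.25: print(n,np.round(r[0],1),np.round(r[1],1),round(r[2],1),np.round([P[:,0].min(),P[:,0].max()],4))
a=c['image'];b=cv2.resize(c2['image'][190:370,180:420],(640,480))
save(dict(image=np.hstack([a,b])),'c8.png',None,.625)"
```

```text
0.8467371370686819 [ 0.47868344 -0.132554    0.20681692] [-3.14017665e+00 -8.36537535e-02  3.12702598e-03] [ 0.62077972  0.57358292 -0.19242721]
scene [ 572.1 -131.8] [ 76.  153.6] 2.8 [0.5317 0.6131]
top [ 569.6 -123.9] [ 63.5 135. ] 3.3 [0.5342 0.6034]
wrist [ 568.7 -135.2] [ 64.7 153. ] 2.9 [0.5326 0.6045]
```

View pics/c8.png

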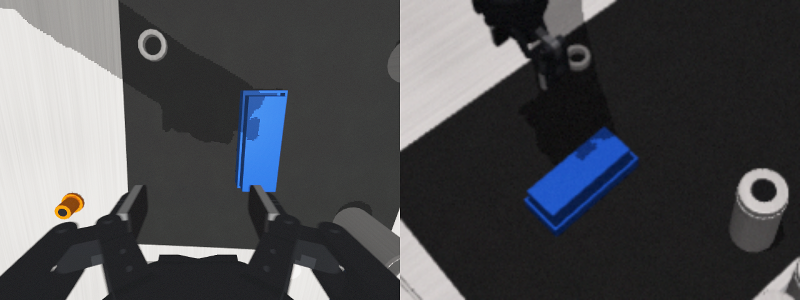

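The pair is over: the shallow tray is underneath with its rim showing all round, and the deep tray is seated on top at half-scale px (263,140). I'll go above it.

```bash
python3 -c "
from h import *
delta((.570,-.1345,.15),2.9)"
```

```text
delta [0.0911, 0.0065, 0.0567] [-0.0001, 0.0021, 0.0024] t 14.8
```

apply_moves --pt "0.05 0.0065 0.02 0 0 0.002 0.085" --pt "0.091 0.0065 0.056 0 0 0.002 0.085" --pt "0.091 0.0065 0.056 0 0 0.002 0.085" --pt "0.091 0.0065 0.056 0 0 0.002 0.085" --pt "0.091 0.0065 0.056 0 0 0.002 0.085" --pt "0.091 0.0065 0.056 0 0 0.002 0.085" --pt "0.091 0.0065 0.056 0 0 0.002 0.085" --pt "0.091 0.0065 0.056 0 0 0.002 0.085"

```text
time: 15.6
tcp_pos: [0.5705, -0.1346, 0.1529]
ee_rot: [-3.14, -0.08, -0.002]
contact_force: [-0.9, 0.6, 1.0]
opening: 0.994
```

```bash
python3 - <<'E'
from h import *
s=read_state();print(s['tcp_pos'],s['ee_rot'])
c=cam('wrist'); save(c,'c9.png')
for k,P,r in trays(c,.026,1000): print('outer',np.round(r[0],1),np.round(r[1],1),round(r[2],1))
g=cv2.cvtColor(c['image'],cv2.COLOR_RGB2HSV)[:,:,2]
px=proj(c,[[.570,-.1345,.048],[.570,-.16,.048],[.570,-.11,.048]]);print(px)
for u,v in px:
    v=int(v); d=np.abs(np.diff(g[v].astype(int))); 
    e=[i for i in range(220,420) if d[i]>18]
    if e: print(v,[(i,round(float(cast(c,[[i+.5,v]],.048)[0,0]),4)) for i in e])
E
```

```text
[ 0.57054195 -0.13462019  0.15285764] [-3.14042637e+00 -7.97049199e-02 -2.08759115e-03]
outer [ 570.6 -136.2] [ 60.8 154. ] 3.0
[[314.43214274 249.6064019 ]
 [312.68343948 283.36825278]
 [316.2180019  215.11631771]]
249 [(275, 0.543), (276, 0.5437), (277, 0.5444), (348, 0.5936), (350, 0.595), (351, 0.5957), (354, 0.5978), (355, 0.5984)]
283 [(276, 0.5441), (277, 0.5448), (347, 0.5949), (348, 0.5956), (349, 0.5963), (353, 0.5992), (354, 0.5999)]
215 [(274, 0.542), (275, 0.5426), (349, 0.5924), (351, 0.5937), (352, 0.5944), (355, 0.5964), (356, 0.5971)]
```

View pics/c9.png

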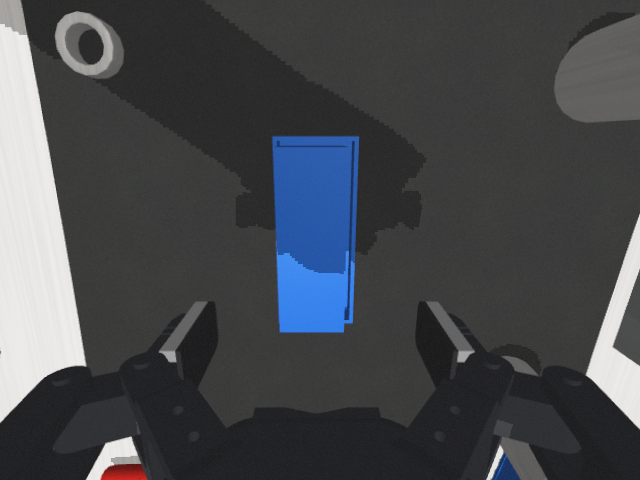

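The deep tray spans x 0.5445–0.593 at its middle, so its centre is about (0.569, -0.136), slightly toward the near wall of the shallow tray. I'll grip its exposed upper part above the shallow rim.

apply_moves --pt "-0.0015 0.0015 0.05 0 0 -0.002 0.085" --pt "-0.0015 0.0015 0.08 0 0 -0.002 0.085" --pt "-0.0015 0.0015 0.095 0 0 -0.002 0.085" --pt "-0.0015 0.0015 0.102 0 0 -0.002 0.085" --pt "-0.0015 0.0015 0.102 0 0 -0.002 0.085" --pt "-0.0015 0.0015 0.102 0 0 -0.002 0.03" --pt "-0.0015 0.0015 0.102 0 0 -0.002 0.03" --pt "-0.0015 0.0015 0.102 0 0 -0.002 0.03"

```text
time: 16.45
tcp_pos: [0.5698, -0.1363, 0.0513]
ee_rot: [3.14, 0.083, 0.002]
contact_force: [0.5, 0.3, 3.0]
opening: 0.547
```

apply_moves --pt "0 0 0 0 0 0 0.03" --pt "0 0 0 0 0 0 0.03" --pt "0 0 0 0 0 0 0.03" --pt "0 0 -0.003 0 0 0 0.03" --pt "0 0 -0.006 0 0 0 0.03" --pt "0 0 -0.01 0 0 0 0.03" --pt "0 0 -0.014 0 0 0 0.03" --pt "0 0 -0.018 0 0 0 0.03"

```text
time: 17.25
tcp_pos: [0.5692, -0.1361, 0.0683]
ee_rot: [3.14, 0.083, 0.0]
contact_force: [-0.4, -0.1, -2.5]
opening: 0.545
```

apply_moves --pt "0 0 -0.004 0 0 0 0.03" --pt "0 0 -0.009 0 0 0 0.03" --pt "0 0 -0.015 0 0 0 0.03" --pt "0 0 -0.022 0 0 0 0.03" --pt "0 0 -0.03 0 0 0 0.03" --pt "0 0 -0.045 0 0 0 0.03" --pt "0 0 -0.06 0 0 0 0.03" --pt "0 0 -0.07 0 0 0 0.03"

```text
time: 18.05
tcp_pos: [0.57, -0.1364, 0.14]
ee_rot: [3.14, 0.083, 0.003]
contact_force: [0.8, -0.3, -1.4]
opening: 0.546
```

```bash
python3 - <<'E'
from h import *
s=read_state();print(s['opening'],s['tcp_pos'],s['ee_rot'],s['contact_force'])
c2=cam('scene');c3=cam('top')
a=cv2.resize(c3['image'][180:330,230:430],(640,480));b=cv2.resize(c2['image'][190:370,180:420],(640,480))
save(dict(image=np.hstack([a,b])),'c10.png',None,.625)
delta((.53,.14,.15),2.9)
E
```

```text
0.5459232636325617 [ 0.56997635 -0.13635886  0.1399997 ] [3.1401033  0.08309759 0.00340094] [ 0.81093784 -0.28909361 -1.39399154]
delta [-0.0257, -0.2782, -0.0103] [0.0007, -0.0035, 0.0024] t 18.15
```

View pics/c10.png

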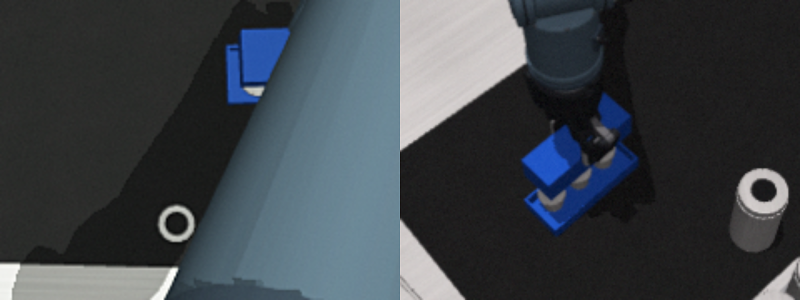

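The deep tray is lifted and the bushes stand in the shallow tray below, at half-scale px (548,200), (580,183) and (605,160). I'll carry the deep tray to the free left side of the mat.

apply_moves --pt "0 -0.02 -0.02 0 0 0 0.03" --pt "-0.005 -0.06 -0.02 0 0 0 0.03" --pt "-0.012 -0.11 -0.02 0 0 0 0.03" --pt "-0.02 -0.16 -0.02 0 0 0 0.03" --pt "-0.026 -0.21 -0.02 0 0 0 0.03" --pt "-0.026 -0.25 -0.01 0 0 0 0.03" --pt "-0.026 -0.278 0 0 0 0 0.03" --pt "-0.026 -0.278 0 0 0 0 0.03"

```text
time: 18.95
tcp_pos: [0.5266, 0.1459, 0.1362]
ee_rot: [-3.138, -0.096, 0.005]
contact_force: [0.3, 0.4, -1.3]
opening: 0.545
```

apply_moves --pt "0 0 0.02 0 0 0 0.03" --pt "0 0 0.05 0 0 0 0.03" --pt "0 0 0.07 0 0 0 0.03" --pt "0 0 0.08 0 0 0 0.03" --pt "0 0 0.084 0 0 0 0.03" --pt "0 0 0.087 0 0 0 0.03" --pt "0 0 0.087 0 0 0 0.03" --pt "0 0 0.087 0 0 0 0.03"

```text
time: 19.75
tcp_pos: [0.5291, 0.1402, 0.0516]
ee_rot: [-3.14, -0.083, -0.002]
contact_force: [-0.3, 0.4, -1.7]
opening: 0.548
```

```bash
python3 - <<'E'
from h import *
s=read_state();print(s['opening'],s['tcp_pos'],s['ee_rot'],s['contact_force'])
E
```

```text
0.5483885443022097 [0.52909745 0.14024813 0.05163987] [-3.14006777e+00 -8.32543601e-02 -2.03762008e-03] [-0.29839283  0.42995684 -1.69445468]
```

Rim ≈ 4 mm above the mat; I'll lower the rest, release and retreat.

apply_moves --pt "0 0 0.002 0 0 0 0.03" --pt "0 0 0.0035 0 0 0 0.03" --pt "0 0 0.0043 0 0 0 0.03" --pt "0 0 0.0045 0 0 0 0.03" --pt "0 0 0.0045 0 0 0 0.03" --pt "0 0 0.0045 0 0 0 0.085" --pt "0 0 0.0045 0 0 0 0.085" --pt "0 0 0.0045 0 0 0 0.085"

```text
time: 20.55
tcp_pos: [0.5285, 0.1401, 0.0463]
ee_rot: [3.14, 0.083, 0.0]
contact_force: [-0.1, -0.2, -0.1]
opening: 0.99
```

apply_moves --pt "0 0 0 0 0 0 0.085" --pt "0 0 -0.03 0 0 0 0.085" --pt "0 0 -0.08 0 0 0 0.085" --pt "0 0 -0.13 0 0 0 0.085" --pt "0 -0.05 -0.16 0 0 0 0.085" --pt "0 -0.1 -0.16 0 0 0 0.085" --pt "0 -0.14 -0.16 0 0 0 0.085" --pt "0 -0.14 -0.16 0 0 0 0.085"

```text
time: 21.35
tcp_pos: [0.5189, 0.2891, 0.2063]
ee_rot: [-3.135, -0.101, 0.0]
contact_force: [0.0, 0.2, 0.1]
opening: 0.998
```

```bash
python3 - <<'E'
from h import *
s=read_state();print(s['opening'],s['tcp_pos'],s['contact_force'])
c2=cam('scene');c3=cam('top')
for z in(.026,.044):
 for k,P,r in trays(c3,z,400):
  if abs(P[:,1].mean())<.25 and P[:,0].max()<.7: print(z,np.round(r[0],1),np.round(r[1],1),round(r[2],1))
a=cv2.resize(c3['image'][180:330,230:430],(640,480));b=cv2.resize(c2['image'][190:370,180:420],(640,480))
save(dict(image=np.hstack([a,b])),'c11.png',None,.625)
E
```

```text
0.9976564270762508 [0.51894211 0.28906697 0.20631786] [0.0134834  0.16390726 0.06860287]
0.026 [529.5 146. ] [ 54.3 138.5] 2.7
0.026 [ 569.9 -130.7] [ 64.  148.7] 3.0
0.044 [527.6 143.1] [ 53.2 135.8] 2.7
0.044 [ 567.3 -128.2] [ 62.7 145.8] 3.0
```

No views are left, so I'll check the bushes by numbers. Flange up, each should show a ring 36 mm across at z = 0.040, inside the shallow tray.

```bash
python3 - <<'E'
from h import *
c=cam('top'); h=cv2.cvtColor(c['image'],cv2.COLOR_RGB2HSV)
m=cv2.inRange(h,(0,0,110),(180,80,255)); roi=np.zeros_like(m); roi[160:330,165:470]=255
for k in cv2.findContours(m&roi,cv2.RETR_EXTERNAL,cv2.CHAIN_APPROX_NONE)[0]:
    if cv2.contourArea(k)<60: continue
    P=cast(c,k[:,0],.040); (x,y),(a,b),_=cv2.minAreaRect(np.float32(P[:,:2]*1000)); print(np.round(k[:,0].mean(0)),round(x,1),round(y,1),round(a,1),round(b,1))
print("canA,collar px before: (322,103),(318,292)")
E
```

```text
[315. 321.] 356.9 -7.5 37.4 604.3
[318. 291.] 413.2 -9.5 35.6 35.9
[380. 218.] 561.7 -131.1 34.9 34.4
[358. 219.] 560.8 -88.6 34.8 34.5
[402. 217.] 564.7 -175.7 34.9 34.4
canA,collar px before: (322,103),(318,292)
```

```bash
python3 -c "
from workcell import *
print(finish_job())"
```

```text
the job is handed in; nothing more can be done
None
```

The job is handed in, with about 21 s used of the 72 s allowed. I capped the deep tray with the shallow one and tipped the pair over twice on the grippy mat with the shut fingers. I then lifted the deep tray off and set it down, open side down, at about (0.53, 0.14), roughly 0.27 m from the shallow tray.

**What the last checks showed:**
- **Trays:** the top camera finds both tray outlines on the mat at the expected sizes, well clear of each other. The shallow tray is at about (0.570, -0.135).
- **Bushes:** three round outlines, 34.4–34.9 mm across at flange-up height, sit inside the shallow tray. Scaled from the collar, 36 mm flanges would read about 34.6 mm facing up and 33.5 mm facing down. That margin is only about 1 mm. The scene view during lift-off showed the bushes standing in the shallow tray.
- **Bystanders:** the collar is within a pixel of where it started. I didn't re-measure the canisters, hand tools, end plug, oil jar or orange bush at the end.

**What went wrong or couldn't be checked:**
- The first straight push jammed on finger friction, at about 31 N sideways and 41 N vertical on the fingers. I backed off and used an arc up and forward, which worked at low force.
- The viewer refused the final picture because the 12-view limit was reached, so the last check rests on numbers only.

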